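# Find the sextant stand's open foot with a feeler blade

## Task

The sextant stand rocks because the packing is gone from the gap under one of its three feet; under the other two it is still there, set back out of sight. Pick up the feeler blade, slide it gently along the shelf into one gap after another, backing out as soon as it jams part-way (never push the stand with more than 20 N), and when you find the gap it slides all the way into, leave it there as the new packing, fully home with its grip up against the foot. Leave the star finder base, chart weight and flashlight where they are.

Things in the scene. Friction and masses are not known exactly. Their poses are not given: they have to be found in the camera images.
- shelf: bare aluminium shelf board, fixed, its flat top 30 mm above the locker top. Origin on the locker top, directly below the middle gap's mouth; the board reaches from x = -150 to +170 mm and y = -180 to +180 mm; z up. The stand sits on it with the same axes.
- stand: dark steel sextant stand, fixed on the shelf. Origin on the shelf's top at the middle gap's mouth; x points out of the gaps to the free front part of the shelf, y along the row of feet, z up. Three like feet at y = -70, 0, +70 mm, 48 mm wide, 26 mm high, front faces at x = 0. Beam 30 mm high behind them. Sextant 160 mm high at x = -135 to -85 mm; brass clamp 70 mm high at x = -70, y = 155 mm.
- gap1 (a point): middle of the mouth, at shelf-top level, of the gap under the foot at y = -70 mm; axes as the stand's. Each gap is 32 mm wide, 7.5 mm high, open to +x, roofed by its foot, floored by the shelf, with side walls 8 mm thick. The free one takes the blade's whole 45 mm without resistance.
- gap2 (a point): the same for the gap at y = 0. In two of the three gaps (which ones differs each time and cannot be seen) old packing begins 15 mm behind the mouth; there the blade jams and is pushed back with about 1 N per mm of further push.
- gap3 (a point): the same for the gap at y = +70 mm
- blade: loose feeler blade, about 0.1 kg, flat on the front of the shelf, tip roughly towards the feet: steel, 75 x 24 x 5 mm, upright black grip on its rear end, 30 mm long (x), 14 mm thick (y), 5 to 45 mm above the underside. Origin on the underside below the grip's middle; tip towards its -x, z up. Grip's front face at x = -15 mm; it meets the foot when fully home. Grasp across the 14 mm.
- blade_tip (a point): middle of the blade's front end, 60 mm ahead (-x) of the blade's origin and 2.5 mm above its underside; axes as the blade's
- starfinder: black bakelite star finder base, a flat disc 110 mm across and 28 mm high over its centre pin, loose on the locker top; origin under its centre. Leave alone.
- chartweight: grey ceramic chart weight, a round knob-topped dome 68 mm across and 44 mm high, loose on the locker top; origin under its centre. Leave alone.
- flashlight: steel pocket flashlight lying on the locker top, 113 mm long (its x), 36 mm thick at the head (+x); origin under its middle. Leave alone.
Mind the look-alikes: they are no part of the job. Leave any turquoise look-alike of the blade alone.

How it is judged (in metres and radians):
On the way:
1. the held blade's tip is started into one of the gaps (((x of blade_tip in the frame of gap1 below -0.005 m and y of blade_tip in the frame of gap1 between -0.012 and 0.012 m and z of blade_tip in the frame of gap1 between -0.002 and 0.0075 m) or (x of blade_tip in the frame of gap2 below -0.005 m and y of blade_tip in the frame of gap2 between -0.012 and 0.012 m and z of blade_tip in the frame of gap2 between -0.002 and 0.0075 m) or (x of blade_tip in the frame of gap3 below -0.005 m and y of blade_tip in the frame of gap3 between -0.012 and 0.012 m and z of blade_tip in the frame of gap3 between -0.002 and 0.0075 m)) and contact force between the fingers and blade above 0.5 N), for 0.1 s.
At the end, for the whole second after the job is handed in: The blade lies flat and at rest, released, in the gap that has no packing, pointing straight in (within 0.2 rad), its tip at least 42 mm behind the mouth (grip within 3 mm of the foot). The starfinder, weight and flashlight are within 20 mm of where they were (((x of blade_tip in the frame of gap1 below -0.042 m and y of blade_tip in the frame of gap1 between -0.012 and 0.012 m and z of blade_tip in the frame of gap1 between -0.002 and 0.0075 m) or (x of blade_tip in the frame of gap2 below -0.042 m and y of blade_tip in the frame of gap2 between -0.012 and 0.012 m and z of blade_tip in the frame of gap2 between -0.002 and 0.0075 m) or (x of blade_tip in the frame of gap3 below -0.042 m and y of blade_tip in the frame of gap3 between -0.012 and 0.012 m and z of blade_tip in the frame of gap3 between -0.002 and 0.0075 m)) and angle between the x axis of blade and the x axis of stand, either way round below 0.2 rad and angle between blade's own z axis and vertical below 0.1 rad and linear speed of blade below 0.01 m/s); the robot touches nothing.
It fails at once if the stand, or what is in it, is pushed with more than 20 N (contact force between stand and anything else above 20 N).
It fails at once if the star finder base is moved by more than 20 mm (distance of starfinder from where it was at the start of the episode above 0.02 m).
It fails at once if the chart weight is moved by more than 20 mm (distance of chartweight from where it was at the start of the episode above 0.02 m).
It fails at once if the flashlight is moved by more than 20 mm (distance of flashlight from where it was at the start of the episode above 0.02 m).
It also fails if it takes over 61 s, if anything falls off the work surface, if the arm or the gripper's body presses on something with over 40 N, if the wrist force passes 120 N, or if a joint passes its speed limit or range.

## Robot

A 6-joint arm with a two-finger parallel gripper is mounted at the origin on the work surface. World frame = base frame: x ahead of the robot, y to its left, z up, the work surface at z = 0. Lengths are in mm, angles in degrees, forces in N, time in s.
With the tool pointing down it reaches from about 300 to 850 mm from the base axis. Payload 4.2 kg.
Tool frame: the origin (TCP) lies midway between the tips of the shut fingers; the grasp point (between the pads) lies 19 mm behind it (env.tcp_to_grasp is the distance from the TCP to the grasp point, in mm); z points along the fingers, x is the direction in which the jaws open and shut, and the axes are right-handed (so a half turn about z gives the same grasp; the last joint's range is limited). The gripper opens to 91 mm and grips with 3 to 60 N. Pads are 32 mm wide; open, the fingers measure 118 mm over their backs; the gripper's body (76 mm by 178 mm) begins 60 mm behind the grasp point.
Start: joints at [68.182, 18.312, 89.639, -0, 72.044, -1.146], TCP at [202.991, 537.994, 213.976] pointing down, gripper open.
Joint ranges: [-177.97, 177.97], [-48.28, 115.42], [12.27, 149.76], [-77.06, 257.06], [2.81, 150.46], [-146.56, 146.56]. Speed limits (degrees/s): [147.25, 147.25, 180, 180, 180, 180].

## Interface

Orientations are given as [roll, pitch, yaw] about the fixed x, y, z axes, in that order (R = Rz(yaw) Ry(pitch) Rx(roll)).
In Python, from workcell import env gives the robot as it stands.
- The arm moves only by the tool drive_tool, never from a script. Its argument "motion" is a list of rows, each a list of 2 entries, a list of its own where there are three numbers: the shift along the world's x, y, z in m, then the turn, a rotation vector about the world's x, y, z in rad. In form: [[[dx, dy, dz], [wx, wy, wz]], ...]. A call has exactly 10 rows; each row shifts and turns the commanded pose from where the row before left it; what a row does not reach is not made up. A row lasts 1/12 s, in which the tool goes at most 41.7 mm and 7.16 degrees, less where a joint would pass 70% of its speed; a pose out of reach is approached as far as the arm can. A call is refused whole if a number of a shift passes 0.0417 or a number of a turn 0.125, either way. A call with a gripper value outside its range is refused whole. "claw" is the opening, from 0 (shut) to 1 (fully open), set as the call begins (left out, the last holds). The fingers move at their own pace and stop on an object; "force" is the grip in N (left out, the last holds). Time passes only in rows, so rows that do not move let the fingers close, or fill a call up. It gives the time, the measured TCP pose, the force and the opening at its end, in the units of the state.
- env.state(): the state, without advancing time (a new reading comes with each control period).
- env.grab_frame(name): name is "side" or "top"; returns the picture (420x560x3 uint8, red, green, blue); there is no depth.
- env.camera_params(name): a dict with "fov_y" (degrees; the focal length in pixels is half the picture's height over the tangent of half this angle, whatever the lens; pixels are square), "cx", "cy" (the principal point, pixels), "pose" (4x4, takes a point from camera to world coordinates). Camera axes: x right, y down, z forward; pixel columns grow to the right and rows downward; lengths in mm; the calibration is good to about 2 mm. A picture is of the moment at which its call begins. camera_params takes no time and is no camera call.
- env.job_done(): hands the job in, once; it reports no verdict.
The state is a dict: "time_s": time; "qpos": joint angles; "qvel": joint speeds; "effort": joint torques, N m; "ee_pos": TCP position; "ee_rot": TCP orientation; "force": force on the tool from outside, world axes, zero at the start; "torque": the same for the moment, N m; "gripper_width": finger opening in mm.
Only numpy, scipy, OpenCV 4.12 (cv2) and the standard library are available. Lean on these libraries where they do the work, as an engineer would, in place of code of your own. Each camera call takes 0.05 s, during which the arm holds its last target.

## Working session

There is one attempt and no reset: what is moved stays moved. The work goes in short steps, Python scripts to look and compute and a tool call to move; the robot and the scene stay as the last step left them, time stands still between calls to the robot, and variables do not carry over. Pictures are saved under pics/ and viewed, and the job is handed in when it is done.

Besides the shell and the picture viewer there is one more tool, called as name([rows], argument=value, ...), one row to a line, values as JSON. drive_tool: Moves the arm, as the interface text tells. Its arguments: {"type":"object","properties":{"motion":{"type":"array","items":{"type":"array"}},"claw":{"type":"number"},"force":{"type":"number"}},"required":["motion"]}

```bash
mkdir -p pics; ls
python3 - <<'E'
from workcell import env
import cv2
for n in("side","top"):
    im=env.grab_frame(n); cv2.imwrite(f"pics/{n}0.png",im[:,:,::-1]); p=env.camera_params(n); print(n,p)
print(env.state(), env.tcp_to_grasp)
E
```

```text
pics
side {'fov_y': 45.837219268619755, 'cx': 277.67352098917064, 'cy': 204.93350179903106, 'pose': array([[ 9.05860131e-01, -2.11691498e-01,  3.66884359e-01,
         2.26871590e+02],
       [-4.23436445e-01, -4.74879415e-01,  7.71486305e-01,
        -7.79452375e+02],
       [ 1.09087381e-02, -8.54210894e-01, -5.19812224e-01,
         5.74291998e+02],
       [ 0.00000000e+00,  0.00000000e+00,  0.00000000e+00,
         1.00000000e+00]])}
top {'fov_y': 55.41276225781106, 'cx': 277.945480315645, 'cy': 204.190354076948, 'pose': array([[ 1.75723663e-02, -9.98019951e-01,  6.03936135e-02,
         5.16030550e+02],
       [-9.99751312e-01, -1.83681164e-02, -1.26462122e-02,
         5.11997118e+01],
       [ 1.37304890e-02, -6.01563704e-02, -9.98094527e-01,
         8.86336916e+02],
       [ 0.00000000e+00,  0.00000000e+00,  0.00000000e+00,
         1.00000000e+00]])}
{'time_s': 0.1, 'qpos': array([ 6.81823749e+01,  1.83471266e+01,  8.96971418e+01, -6.87881390e-04,
        7.20433362e+01, -1.14622967e+00]), 'qvel': array([ 0.07299943, -0.12331762, -0.21184022,  0.04396796,  0.03738699,
        0.04848412]), 'effort': array([-8.59438387e-06, -4.13336527e+01, -2.32505769e+01,  7.27033569e-02,
        4.22673952e-02, -8.06987100e-05]), 'ee_pos': array([202.82536356, 537.58002354, 213.22829301]), 'ee_rot': array([-1.79998901e+02,  8.76002551e-02,  6.93288180e+01]), 'force': array([-1.34781374, -0.62132931,  0.3055527 ]), 'torque': array([-0.06559113, -0.00621877, -0.02170134]), 'gripper_width': 91.21220879716303} 18.8
```

View pics/side0.png

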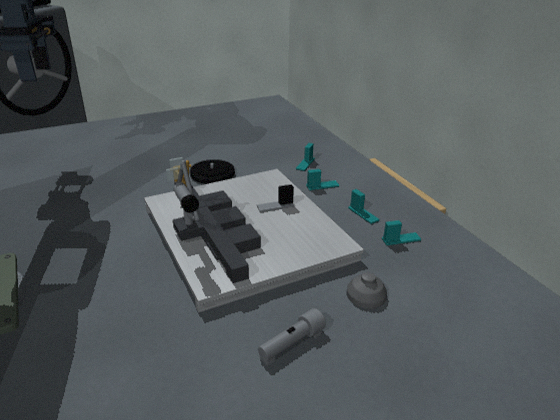

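View pics/top0.png

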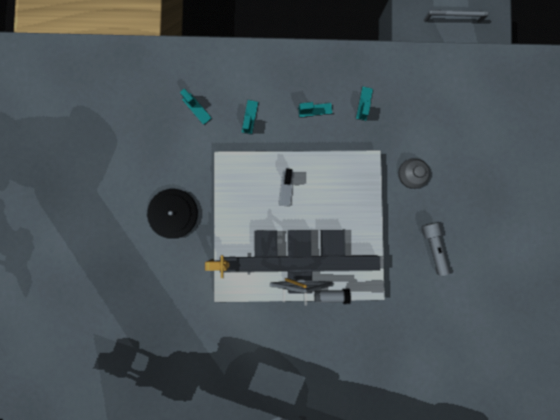

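The top view shows the shelf with its front towards world +x. The feet's front is near row 231 at columns 266, 300 and 333. The blade is steel with a black grip, grip at (288,177) and tip near (286,205). The four teal look-alikes, at (195,106), (250,117), (316,109) and (365,103), lie off the shelf and are the wrong colour. Only the black-gripped steel one on the shelf fits the description. I'll confirm that in a crop.

Run:
```python
import cv2,numpy as np
t=cv2.imread("pics/top0.png"); s=cv2.imread("pics/side0.png")
a=cv2.resize(t[150:270,215:385],None,fx=4.6,fy=4.6,interpolation=cv2.INTER_CUBIC)
b=cv2.resize(s[170:290,170:330],None,fx=4.6,fy=4.6,interpolation=cv2.INTER_CUBIC)
cv2.imwrite("pics/ct.png",a);cv2.imwrite("pics/cs.png",b)
```

```text
(no output)
```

View pics/ct.png

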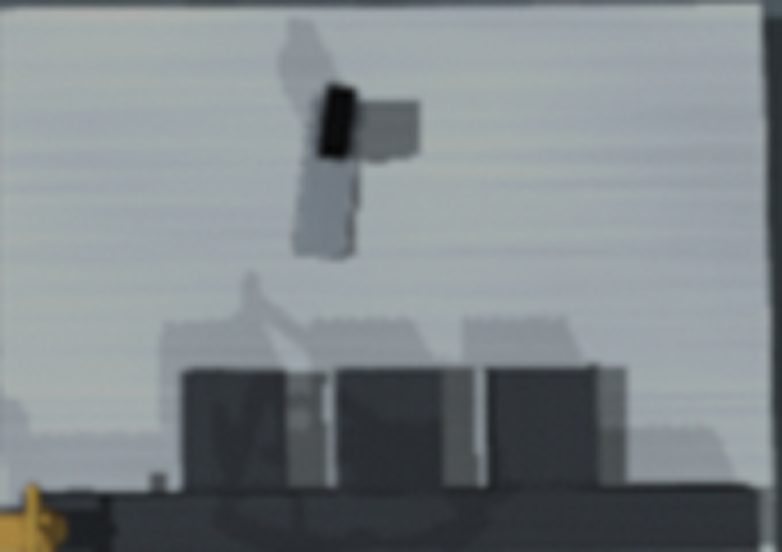

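View pics/cs.png

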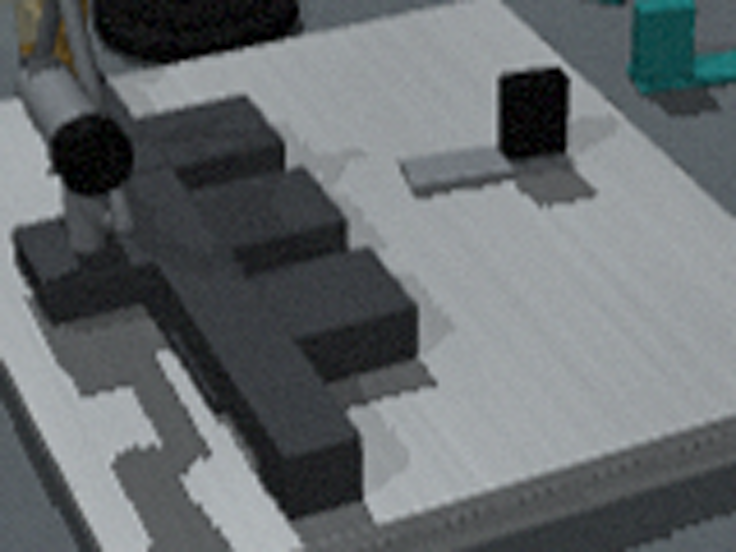

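The crop confirms it: steel blade with an upright black grip on the shelf, tip towards the feet and slightly yawed. Next I measure.

```bash
cat > h.py <<'E'
import numpy as np,cv2
from workcell import env
def ray(n,u,v):
    p=env.camera_params(n); f=210/np.tan(np.radians(p["fov_y"]/2)); T=p["pose"]
    d=T[:3,:3]@np.array([(u-p["cx"])/f,(v-p["cy"])/f,1]); return T[:3,3],d
def onz(n,u,v,z):
    o,d=ray(n,u,v); return o+d*(z-o[2])/d[2]
def proj(n,P):
    p=env.camera_params(n); f=210/np.tan(np.radians(p["fov_y"]/2)); T=p["pose"]
    c=T[:3,:3].T@(np.array(P,float)-T[:3,3]); return np.array([c[0]/c[2]*f+p["cx"],c[1]/c[2]*f+p["cy"]])
E
python3 - <<'E'
from h import *
t=cv2.imread("pics/top0.png"); g=cv2.cvtColor(t,6).astype(int)
print("grip"); print(g[165:188,278:302])
print("foot front rows", [list(g[226:236,c]) for c in (264,300,333)])
print("row240",list(enumerate(g[240,250:356],250)))
k=(g<60).astype(np.uint8)
# grip
m=((g<25)).astype(np.uint8); m[:160]=0;m[200:]=0;m[:,:270]=0;m[:,310:]=0
c=max(cv2.findContours(m,0,1)[0],key=cv2.contourArea); r=cv2.minAreaRect(c); print(r); print([onz("top",*p,75).round(1) for p in cv2.boxPoints(r)]); M=cv2.moments(m,True); u,v=M['m10']/M['m00'],M['m01']/M['m00'];print(u,v,onz("top",u,v,75))
# shelf
sh=(g>105).astype(np.uint8); sh=cv2.morphologyEx(sh,cv2.MORPH_CLOSE,np.ones((9,9)))
sh[:140]=0;sh[310:]=0;sh[:,:205]=0;sh[:,395:]=0
c=max(cv2.findContours(sh,0,1)[0],key=cv2.contourArea); r=cv2.minAreaRect(cv2.convexHull(c));print(r)
print([onz("top",*p,30).round(1) for p in cv2.boxPoints(r)])
E
```

```text
grip
[[146 146 145 145 146 145 145 145 146 149 157 163 165 165 165 165 165 165
  166 166 166 166 166 167]
 [148 146 147 146 147 147 146 146 146 146 153 161 165 167 167 167 166 167
  167 168 167 167 168 167]
 [149 149 149 150 149 149 148 140 130 125 133 146 158 165 167 169 168 168
  168 168 168 169 169 169]
 [150 149 149 150 150 150 145 125  92  76  84 102 122 137 154 166 168 168
  168 169 168 169 168 168]
 [148 148 148 149 147 143 138 108  58  31  32  41  50  71 118 155 167 167
  168 168 168 168 168 168]
 [149 148 148 148 144 134 124  92  41  14  11  10  11  33  90 142 162 165
  165 165 165 166 165 165]
 [153 149 149 147 138 123 108  75  31  11  12  11  11  28  76 121 142 146
  146 147 147 147 147 146]
 [157 150 148 145 130 112  95  64  26  11  13  12  12  25  58  87 103 108
  109 110 109 110 109 109]
 [158 150 147 143 129 110  88  54  22  11  14  12  13  25  50  72  87  96
   97  97  97  96  96  97]
 [163 155 149 144 131 110  83  48  18  11  14  12  13  26  51  73  88  97
   98  99  99  98  99  98]
 [166 161 153 146 131 111  78  38  16  11  13  12  12  27  53  72  88  97
  100 100  
[... 3697 characters left out ...]
345, np.int64(82)), (346, np.int64(94)), (347, np.int64(96)), (348, np.int64(96)), (349, np.int64(95)), (350, np.int64(104)), (351, np.int64(135)), (352, np.int64(158)), (353, np.int64(162)), (354, np.int64(162)), (355, np.int64(162))]
((287.5, 176.5), (13.0, 5.0), 90.0)
[array([635.4,  27.7,  75. ]), array([635.6,  17.5,  75. ]), array([608.9,  17.1,  75. ]), array([608.7,  27.3,  75. ])]
287.86567164179104 176.70149253731344 [621.72097825  21.65283756  75.        ]
((294.0390319824219, 227.22280883789062), (153.74679565429688, 178.77899169921875), 89.5264892578125)
[array([679.7, 201.8,  30. ]), array([ 690.7, -185.2,   30. ]), array([ 361.3, -188.5,   30. ]), array([352.5, 189.8,  30. ])]
```

Run:
```python
from h import *
t=cv2.imread("pics/top0.png"); g=cv2.GaussianBlur(cv2.cvtColor(t,6),(3,3),0).astype(float)
def cross(p,lo,th):
    for i in range(len(p)-1):
        if (p[i]-th)*(p[i+1]-th)<=0 and p[i]!=p[i+1]: return lo+i+(th-p[i])/(p[i+1]-p[i])
L=[];R=[]
for r in (165,180,195,210): L.append((cross(g[r,205:230],205,115),r)); R.append((cross(g[r,395:370:-1],0,115),r))
R=[(395-a,r) for a,r in R]
T=[(c,cross(g[140:165,c],140,115)) for c in (225,250,270,320,350,375)]
B=[(c,310-cross(g[310:285:-1,c],0,115)) for c in (225,240,370,378)]
for n,e in zip("LRTB",(L,R,T,B)): print(n,[(round(a,1),round(b,1),*onz("top",a,b,30).round(1)[:2]) for a,b in e])
# feet front z=56
for th in (100,):
  print("front",[(c,*onz("top",c,cross(g[222:236,c],222,th),56).round(1)[:2]) for c in (260,265,272,293,300,307,325,333,340)])
for r in (235,240,246):
  x=[cross(g[r,248:260],248,100),cross(g[r,286:294],286,92),cross(g[r,319:325],319,90)]
  y=[cross(g[r,273:281],273,75),cross(g[r,307:315],307,65),cross(g[r,341:349],341,74)]
  print(r,[onz("top",u,r,56).round(1)[:2] for u in x],[onz("top",u,r,56).round(1)[:2] for u in y])
print("side clues")
for P in [(0,0)]:
  pass
```

```text
L [(np.float64(213.5), 165, np.float64(649.8), np.float64(180.6)), (np.float64(213.5), 180, np.float64(617.4), np.float64(179.8)), (np.float64(213.5), 195, np.float64(585.0), np.float64(178.8)), (np.float64(213.5), 210, np.float64(552.9), np.float64(177.9))]
R [(np.float64(380.3), 165, np.float64(657.0), np.float64(-179.7)), (np.float64(381.0), 180, np.float64(624.3), np.float64(-181.4)), (np.float64(380.8), 195, np.float64(591.8), np.float64(-181.2)), (np.float64(381.5), 210, np.float64(559.4), np.float64(-182.7))]
T [(225, np.float64(150.7), np.float64(681.4), np.float64(156.7)), (250, np.float64(150.7), np.float64(682.5), np.float64(102.8)), (270, np.float64(150.8), np.float64(683.2), np.float64(59.6)), (320, np.float64(150.6), np.float64(685.8), np.float64(-48.7)), (350, np.float64(150.2), np.float64(688.0), np.float64(-113.8)), (375, np.float64(149.7), np.float64(690.3), np.float64(-168.2))]
B [(225, np.float64(301.7), np.float64(359.7), np.float64(148.5)), (240, np.float64(301.9), np.float64(359.7), np.float64(116.8)), (370, np.float64(299.8), np.float64(368.2), np.float64(-158
[... 219 characters left out ...]
float64(514.4), np.float64(8.5)), (300, np.float64(514.8), np.float64(-6.0)), (307, np.float64(515.0), np.float64(-20.5)), (325, np.float64(515.9), np.float64(-57.9)), (333, np.float64(516.1), np.float64(-74.6)), (340, np.float64(516.3), np.float64(-89.1))]
235 [array([501.5,  89.2]), array([502.7,  20. ]), array([503.9, -48. ])] [array([502.3,  40.7]), array([503.5, -28.5]), array([504.8, -98.4])]
240 [array([491.2,  89.1]), array([492.4,  19.7]), array([493.6, -48.1])] [array([492. ,  41.3]), array([493.2, -28.9]), array([494.4, -98.8])]
246 [array([478.9,  88.8]), array([480.,  20.]), array([481.2, -48.4])] [array([479.7,  39.2]), array([480.9, -29.6]), array([ 482.1, -101.6])]
side clues
```

Run:
```python
from h import *
t=cv2.imread("pics/top0.png"); g=cv2.cvtColor(t,6).astype(float)
def cross(p,lo,th):
    for i in range(len(p)-1):
        if (p[i]-th)*(p[i+1]-th)<=0 and p[i]!=p[i+1]: return lo+i+(th-p[i])/(p[i+1]-p[i])
Lp=[];Rp=[]
for r in range(171,182):
    Lp.append(onz("top",288-cross(g[r,288:275:-1],0,60),r,75)[:2]); Rp.append(onz("top",cross(g[r,288:300],288,45),r,75)[:2])
Lp=np.array(Lp);Rp=np.array(Rp)
for e in(Lp,Rp):
    k=np.polyfit(e[:,0],e[:,1],1); print(np.degrees(np.arctan(k[0])),np.polyval(k,622))
print("ends",[onz("top",c,cross(g[163:176,c],163,85),75).round(1) for c in(287,288,289)],[onz("top",c,cross(g[178:190,c],178,65),75).round(1) for c in(286,287,288)])
# steel strip edges at z=35
for r in range(186,206): print(r,g[r,274:298].astype(int))
```

```text
-6.978650152738176 28.74004710872181
-4.904517405884599 14.765762694157452
ends [array([640. ,  23.7,  75. ]), array([639.7,  21.7,  75. ]), array([639.1,  19.6,  75. ])] [array([606.9,  25.2,  75. ]), array([606.6,  23.2,  75. ]), array([606.3,  21.1,  75. ])]
186 [165 166 166 166 166 163 148 131 123 121 121 122 121 119 117 117 120 122
 121 143 162 164 164 164]
187 [166 165 166 166 166 160 147 130 122 121 121 122 121 120 121 120 121 120
 119 144 166 170 170 170]
188 [165 164 164 165 163 155 140 128 123 121 121 121 121 120 120 120 118 112
 112 141 164 169 168 167]
189 [165 165 164 165 163 154 137 128 123 120 121 121 120 120 120 120 117 106
 107 139 163 167 167 167]
190 [165 165 164 165 163 155 138 128 123 120 121 121 120 120 120 120 117 104
 105 139 162 167 167 167]
191 [165 164 165 165 163 153 138 128 123 122 122 121 121 121 120 120 117 104
 103 139 163 167 166 167]
192 [165 165 165 165 163 149 133 126 124 122 122 122 120 121 121 120 119 103
 103 138 162 166 167 166]
193 [165 165 165 165 162 144 128 125 123 122 123 122 121 121 120 122 122 106
 104 137 162 167 166 166]
194 [164 163 1
[... 521 characters left out ...]
 152 137 130 125 123 124 123 122 122 122 121 118 103 103
 137 162 166 166 166 166]
200 [161 160 161 158 144 131 126 125 123 123 123 122 121 122 122 119 103 101
 136 161 165 166 165 166]
201 [161 161 162 157 140 126 125 124 124 123 122 121 121 121 122 122 107 104
 138 162 167 166 167 167]
202 [164 164 164 160 143 127 125 124 123 123 123 121 122 122 123 124 112 109
 139 163 167 167 167 167]
203 [165 165 165 162 144 128 124 124 122 122 122 121 122 122 122 120 109 108
 139 162 167 167 166 167]
204 [164 164 164 162 149 130 124 123 123 124 123 123 122 121 118 112 104 109
 139 159 165 164 164 164]
205 [162 162 162 162 154 140 135 136 136 136 132 130 127 119 117 114 116 129
 148 160 164 163 164 164]
```

Measurements, in world coordinates:
- **Middle mouth (gap2):** about (514.5, -3.5) mm, stand yaw about +1.6°.
- **Blade grip centre:** about (623, 21.7) mm, blade yaw about -6°.

I'll grasp about 8 mm behind the grip's middle, so the pads stay clear of the foot when the blade is home.

drive_tool([
  [[0.0214,-0.0258,0],[0,0,0.0128]],
  [[0.0214,-0.0258,0],[0,0,0.0128]],
  [[0.0214,-0.0258,0],[0,0,0.0128]],
  [[0.0214,-0.0258,0],[0,0,0.0128]],
  [[0.0214,-0.0258,0],[0,0,0.0128]],
  [[0.0214,-0.0258,0],[0,0,0.0128]],
  [[0.0214,-0.0258,0],[0,0,0.0128]],
  [[0.0214,-0.0258,0],[0,0,0.0128]],
  [[0.0214,-0.0258,0],[0,0,0.0128]],
  [[0.0214,-0.0258,0],[0,0,0.0128]],
], claw=1)

```text
time_s: 0.93
ee_pos: [417.6, 278.4, 213.7]
ee_rot: [-180.0, 0.0, 76.7]
force: [0.1, 0.2, -0.5]
gripper_width: 91.2
```

drive_tool([
  [[0.0214,-0.0258,0],[0,0,0.0128]],
  [[0.0214,-0.0258,0],[0,0,0.0128]],
  [[0.0214,-0.0258,0],[0,0,0.0128]],
  [[0.0214,-0.0258,0],[0,0,0.0128]],
  [[0.0214,-0.0258,0],[0,0,0.0128]],
  [[0.0214,-0.0258,0],[0,0,0.0128]],
  [[0.0214,-0.0258,-0.01],[0,0,0.0128]],
  [[0.0214,-0.0258,-0.01],[0,0,0.0128]],
  [[0.0214,-0.0258,-0.01],[0,0,0.0128]],
  [[0.0214,-0.0258,-0.01],[0,0,0.0128]],
])

```text
time_s: 1.77
ee_pos: [631.6, 20.5, 173.0]
ee_rot: [-179.9, -0.0, 84.0]
force: [-0.5, 1.0, 0.3]
gripper_width: 91.5
```

drive_tool([
  [[0,0,-0.016],[0,0,0]],
  [[0,0,-0.016],[0,0,0]],
  [[0,0,-0.016],[0,0,0]],
  [[0,0,-0.016],[0,0,0]],
  [[0,0,-0.016],[0,0,0]],
  [[0,0,-0.012],[0,0,0]],
  [[0,0,0],[0,0,0]],
  [[0,0,0],[0,0,0]],
  [[0,0,0],[0,0,0]],
  [[0,0,0],[0,0,0]],
])

```text
time_s: 2.6
ee_pos: [631.7, 22.0, 83.1]
ee_rot: [179.9, -0.0, 84.0]
force: [-0.0, 0.3, 0.5]
gripper_width: 91.5
```

Run:
```python
from h import *
for n in("side","top"):
    im=env.grab_frame(n)[:,:,::-1]; cv2.imwrite(f"pics/{n}1.png",im)
s=cv2.imread("pics/side1.png"); cv2.imwrite("pics/side1c.png",cv2.resize(s[60:280,170:410],None,fx=2.7,fy=2.7,interpolation=2))
print(env.state()["ee_pos"])
```

```text
[631.56119016  22.02154134  82.9999278 ]
```

View pics/side1c.png

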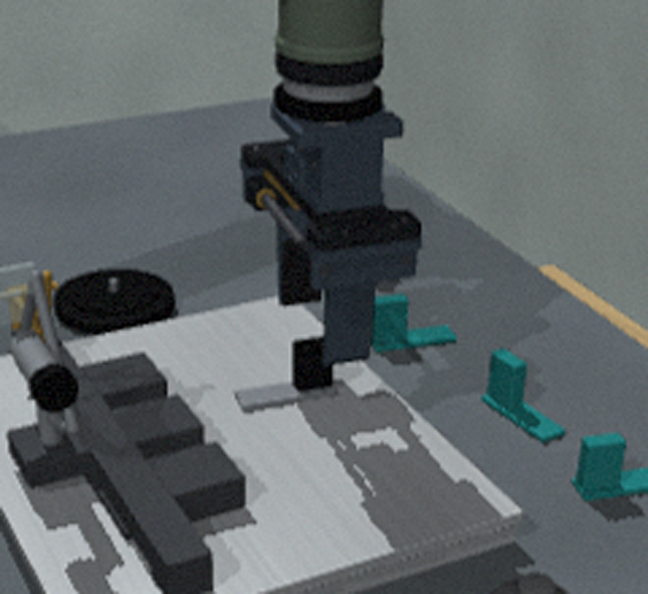

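View pics/top1.png

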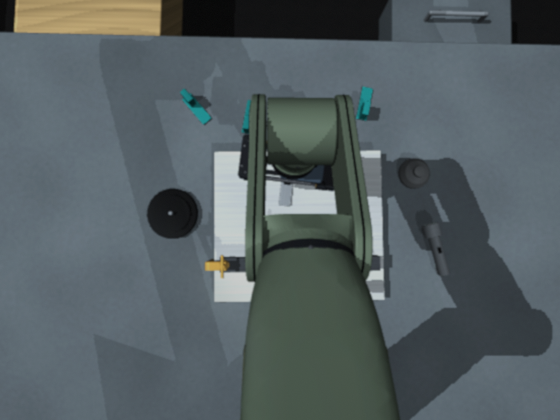

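Run:
```python
from h import *
c,s=np.cos(np.radians(-6)),np.sin(np.radians(-6))
def B(x,y,z): return (623+c*x-s*y,21.7+s*x+c*y,30+z)
im=cv2.imread("pics/side0.png"); im=cv2.resize(im,None,fx=5,fy=5,interpolation=cv2.INTER_CUBIC)
def dot(P,col):
    u,v=proj("side",P); cv2.circle(im,(int(u*5+2),int(v*5+2)),3,col,-1)
for x in(-15,15):
  for y in(-7,7):
    for z in (5,45): dot(B(x,y,z),(0,0,255))
for y in(-12,12): dot(B(-60,y,5),(0,255,0))
c2,s2=np.cos(np.radians(1.6)),np.sin(np.radians(1.6))
for yy in(-70,0,70):
  for d in(-24,24):
    for z in(0,26): dot((514.5-s2*(yy+d),-3.5+c2*(yy+d),30+z),(255,0,255))
cv2.imwrite("pics/chk.png",im[5*175:5*275,5*180:5*320])
```

```text
(no output)
```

View pics/chk.png

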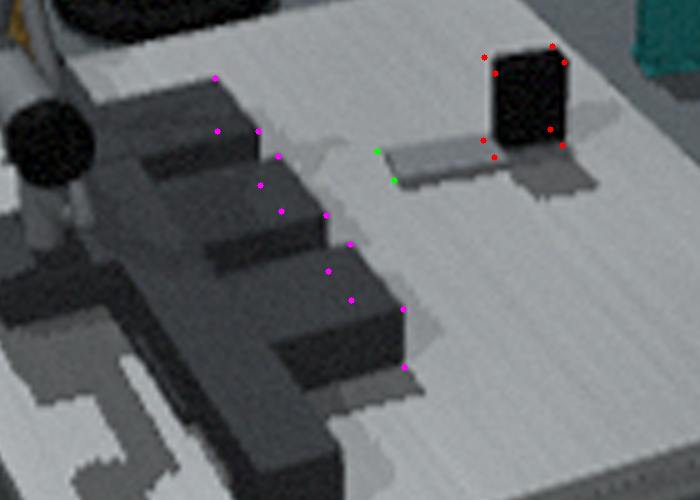

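The predicted foot corners land exactly on the picture. The predicted blade dots sit about 2 mm too near the robot, so the blade is at x≈625 and I'm shifting +2 mm.

drive_tool([
  [[0.002,0,-0.01],[0,0,0]],
  [[0,0,-0.01],[0,0,0]],
  [[0,0,-0.01],[0,0,0]],
  [[0,0,-0.008],[0,0,0]],
  [[0,0,-0.004],[0,0,0]],
  [[0,0,0],[0,0,0]],
  [[0,0,0],[0,0,0]],
  [[0,0,0],[0,0,0]],
  [[0,0,0],[0,0,0]],
  [[0,0,0],[0,0,0]],
])

```text
time_s: 3.53
ee_pos: [633.3, 22.0, 40.5]
ee_rot: [179.9, -0.0, 84.0]
force: [-0.2, -0.9, 1.2]
gripper_width: 91.4
```

drive_tool([
  [[0,0,0],[0,0,0]],
  [[0,0,0],[0,0,0]],
  [[0,0,0],[0,0,0]],
  [[0,0,0],[0,0,0]],
  [[0,0,0],[0,0,0]],
  [[0,0,0],[0,0,0]],
  [[0,0,0],[0,0,0]],
  [[0,0,0],[0,0,0]],
  [[0,0,0],[0,0,0]],
  [[0,0,0],[0,0,0]],
], claw=0, force=15)

```text
time_s: 4.37
ee_pos: [633.0, 22.0, 39.9]
ee_rot: [-180.0, -0.0, 84.0]
force: [0.3, 0.6, -0.4]
gripper_width: 27.5
```

drive_tool([
  [[0,0,0],[0,0,0]],
  [[0,0,0],[0,0,0]],
  [[0,0,0],[0,0,0]],
  [[0,0,0],[0,0,0]],
  [[0,0,0],[0,0,0]],
  [[0,0,0],[0,0,0]],
  [[0,0,0],[0,0,0]],
  [[0,0,0],[0,0,0]],
  [[0,0,0],[0,0,0]],
  [[0,0,0],[0,0,0]],
])

```text
time_s: 5.2
ee_pos: [633.0, 22.0, 40.0]
ee_rot: [180.0, -0.0, 84.0]
force: [-0.1, 0.8, 0.1]
gripper_width: 14.0
```

Run:
```python
from h import *
im=env.grab_frame("side")[:,:,::-1]; cv2.imwrite("pics/side2.png",cv2.resize(im[130:280,180:340],None,fx=4,fy=4,interpolation=2))
im=env.grab_frame("top")[:,:,::-1]; cv2.imwrite("pics/top2.png",cv2.resize(im[150:270,215:385],None,fx=4.6,fy=4.6,interpolation=2))
s=env.state(); print(s["ee_pos"],s["force"],s["gripper_width"])
```

```text
[632.99514275  21.98320903  39.95219604] [ 0.182988   -0.22276314  0.25898005] 13.641607105845349
```

View pics/side2.png

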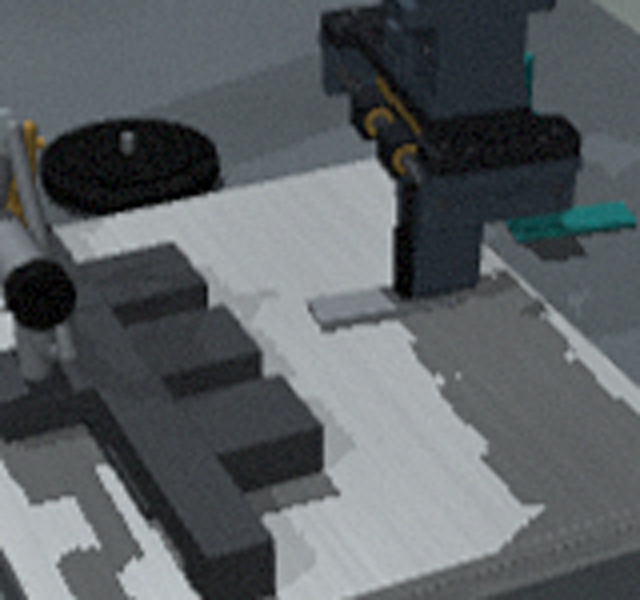

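View pics/top2.png

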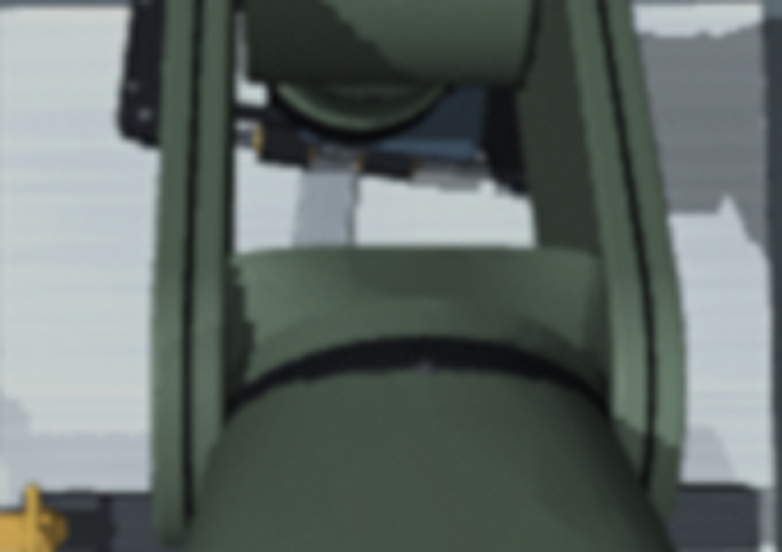

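Gripped at 13.6–14 mm opening, with the grip's front sticking out ahead of the fingers. I'll lift 1 mm and line up with gap2 at yaw 91.6°.

drive_tool([
  [[0,0,0.001],[0,0,0]],
  [[0,-0.003,0],[0,0,0.02]],
  [[0,-0.003,0],[0,0,0.02]],
  [[0,-0.003,0],[0,0,0.02]],
  [[0,-0.003,0],[0,0,0.02]],
  [[0,-0.003,0],[0,0,0.02]],
  [[0,-0.003,0],[0,0,0.02]],
  [[0,-0.002,0],[0,0,0.013]],
  [[0,-0.002,0],[0,0,0]],
  [[0,0,0],[0,0,0]],
])

```text
time_s: 6.13
ee_pos: [633.0, -0.4, 41.0]
ee_rot: [-180.0, -0.0, 91.6]
force: [1.5, -0.8, -1.1]
gripper_width: 13.7
```

Run:
```python
from h import *
im=env.grab_frame("side")[:,:,::-1]; cv2.imwrite("pics/side3r.png",im); cv2.imwrite("pics/side3.png",cv2.resize(im[160:260,200:330],None,fx=6,fy=6,interpolation=2))
s=env.state(); print(s["ee_pos"],s["ee_rot"],s["force"],s["gripper_width"])
```

```text
[ 6.32985265e+02 -1.91339363e-01  4.09756782e+01] [-1.79999155e+02 -9.69734621e-03  9.15924604e+01] [ 0.71807077  0.18750585 -1.06937807] 13.635547998138511
```

View pics/side3.png

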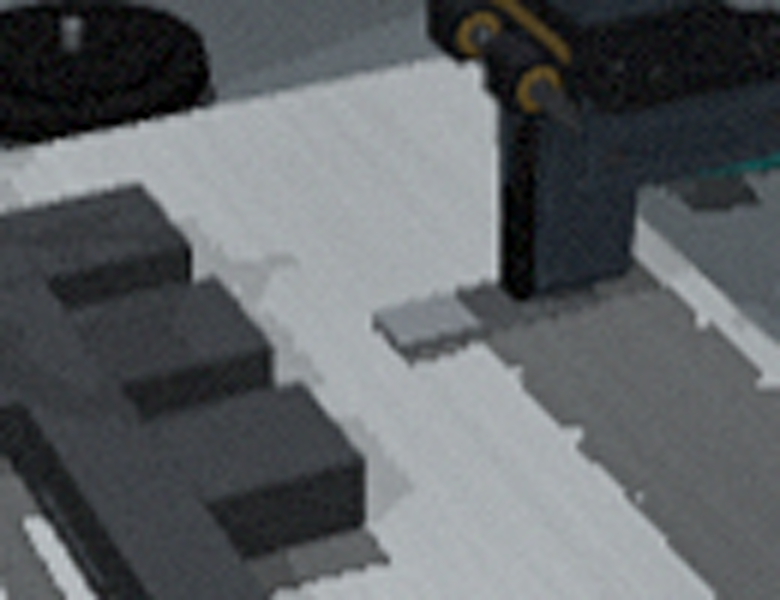

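Run:
```python
from h import *
def q(u,v,z): return onz("side",200+(u+.5)/6-.5,160+(v+.5)/6-.5,z)
a=np.radians(1.6); R=np.array([[np.cos(a),np.sin(a)],[-np.sin(a),np.cos(a)]])
for n,u,v,z in(("tipfar",373,321,36),("tipnear",408,348,36),("tipnearlow",411,362,31),("f2far",213,280,56),("f2near",270,347,56),("f1near",363,462,56),("f1far",302,385,56)):
    P=q(u,v,z)[:2]; print(n,P.round(1),(R@(P-[514.5,-3.5])).round(1))
```

```text
tipfar [563.8   3.8] [49.5  5.9]
tipnear [567.7 -16.4] [ 52.9 -14.4]
tipnearlow [568.3 -17.6] [ 53.4 -15.6]
f2far [512.9  19.8] [-0.9 23.3]
f2near [514.9 -26.2] [ -0.2 -22.7]
f1near [516.7 -97.4] [ -0.4 -93.9]
f1far [515.9 -50.8] [  0.1 -47.3]
```

Run:
```python
from h import *
im=env.grab_frame("top")[:,:,::-1]; cv2.imwrite("pics/top3r.png",im); cv2.imwrite("pics/top3.png",cv2.resize(im[170:240,245:345],None,fx=8,fy=8,interpolation=2))
```

```text
(no output)
```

View pics/top3.png

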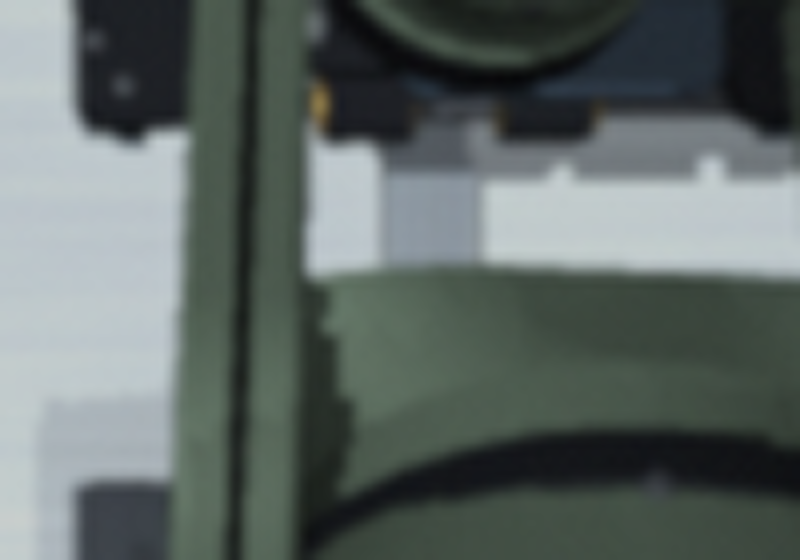

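Run:
```python
from h import *
g=cv2.cvtColor(cv2.imread("pics/top3r.png"),6).astype(float)
a=np.radians(1.6); R=np.array([[np.cos(a),np.sin(a)],[-np.sin(a),np.cos(a)]])
for r in range(189,203): print(r,g[r,288:310].astype(int))
for r,u in ((191,292.4),(201,292.4),(196,304.7)):
    P=onz("top",u,r,36)[:2]; print(P,R@(P-[514.5,-3.5]))
```

```text
189 [192 194 192 172 126  92  86  86  87  89  88  88  86  87  89 101 114 121
 121 120 119 118]
190 [198 198 198 188 148 103  94  93  93  93  92  92  92  92  92  99 111 119
 121 121 120 121]
191 [198 198 199 192 157 121 117 116 115 115 116 115 114 113 114 117 121 124
 126 127 127 127]
192 [198 198 198 192 163 141 144 145 143 144 143 142 142 140 141 142 138 144
 157 159 158 158]
193 [197 198 198 192 167 148 150 151 150 149 149 148 148 147 148 149 146 168
 189 194 193 193]
194 [196 197 197 192 168 149 151 151 150 149 149 147 147 146 147 148 147 173
 198 202 202 201]
195 [196 197 198 192 169 149 150 150 149 149 149 147 148 146 147 149 148 172
 196 201 201 200]
196 [197 197 198 192 168 149 151 151 149 149 148 147 148 147 148 149 149 174
 196 200 201 201]
197 [197 197 198 192 168 149 151 151 149 150 149 147 148 147 147 150 149 173
 196 200 199 200]
198 [196 197 198 192 167 149 151 152 150 151 149 148 148 147 147 150 149 171
 195 199 198 199]
199 [196 196 197 191 167 149 152 151 150 150 149 148 148 147 147 150 149 172
 194 199 199 199]
200 [195 196 196 191 167 149 152 152 150 150 149 148 148 148 148 150 150 173
 197 201 201 202]
201 [196 197 197 191 168 150 152 150 149 150 149 147 146 146 147 149 148 171
 195 200 200 199]
202 [194 194 192 185 163 144 141 140 138 139 136 132 132 131 132 133 131 150
 170 175 175 177]
[596.27082126  10.05150758] [82.11732034 11.26304872]
[574.86588241   9.72186735] [60.71152286 11.53119799]
[586.05124315 -16.38647117] [ 71.16353501 -14.87927489]
```

Run:
```python
from h import *
im=cv2.imread("pics/side3r.png"); k=14; x0,y0=255,200
im=cv2.resize(im[y0:y0+35,x0:x0+45],None,fx=k,fy=k,interpolation=cv2.INTER_CUBIC)
a=np.radians(1.6)
def S(x,y,z): return (514.5+np.cos(a)*x-np.sin(a)*y,-3.5+np.sin(a)*x+np.cos(a)*y,30+z)
for x in(50,80):
  for y in(-12,12):
    for z,c in((1,(0,255,255)),(6,(0,0,255))):
      u,v=proj("side",S(x,y,z)); cv2.circle(im,(int((u-x0+.5)*k),int((v-y0+.5)*k)),3,c,-1)
cv2.imwrite("pics/c3.png",im)
```

```text
(no output)
```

View pics/c3.png

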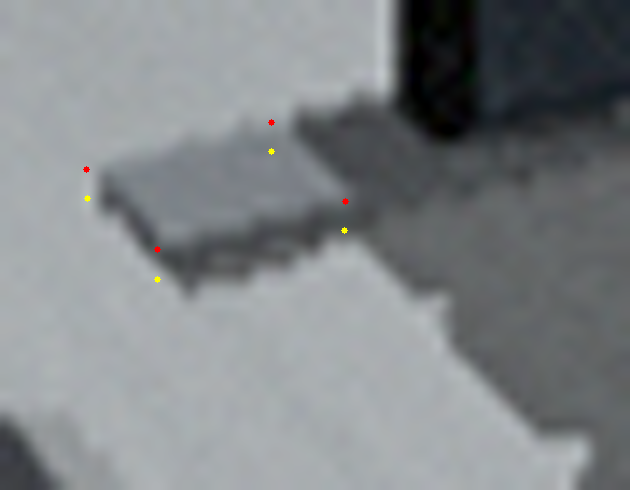

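Overlaid on the side picture, the blade's long edges lie along the stand's x axis, centred on y≈0, with the tip at stand x≈52. Now I'll advance towards gap2.

drive_tool([
  [[-0.005,-0.00014,0],[0,0,0]],
  [[-0.005,-0.00014,0],[0,0,0]],
  [[-0.005,-0.00014,0],[0,0,0]],
  [[-0.005,-0.00014,0],[0,0,0]],
  [[-0.005,-0.00014,0],[0,0,0]],
  [[-0.005,-0.00014,0],[0,0,0]],
  [[-0.005,-0.00014,0],[0,0,0]],
  [[-0.005,-0.00014,0],[0,0,0]],
  [[-0.005,-0.00014,0],[0,0,0]],
  [[0,0,0],[0,0,0]],
])

```text
time_s: 7.07
ee_pos: [586.6, -1.3, 40.9]
ee_rot: [-179.9, -0.0, 91.6]
force: [-1.1, -0.2, -1.8]
gripper_width: 14.1
```

Run:
```python
from h import *
im=env.grab_frame("side")[:,:,::-1]
s=env.state(); print(s["ee_pos"],s["ee_rot"],s["force"],s["gripper_width"])
k=7; x0,y0=210,170
im=cv2.resize(im[y0:y0+75,x0:x0+100],None,fx=k,fy=k,interpolation=cv2.INTER_CUBIC)
a=np.radians(1.6)
def S(x,y,z): return (514.5+np.cos(a)*x-np.sin(a)*y,-3.5+np.sin(a)*x+np.cos(a)*y,30+z)
for x in(8,35):
  for y in(-12,12):
    for z,c in((6,(0,0,255)),):
      u,v=proj("side",S(x,y,z)); cv2.circle(im,(int((u-x0+.5)*k),int((v-y0+.5)*k)),2,c,-1)
cv2.imwrite("pics/c4.png",im)
```

```text
[587.44735363  -1.28660862  41.0379978 ] [-1.79984982e+02 -4.38549642e-03  9.16151228e+01] [-0.3025331   0.17025881 -0.64098391] 14.070024813007857
```

View pics/c4.png

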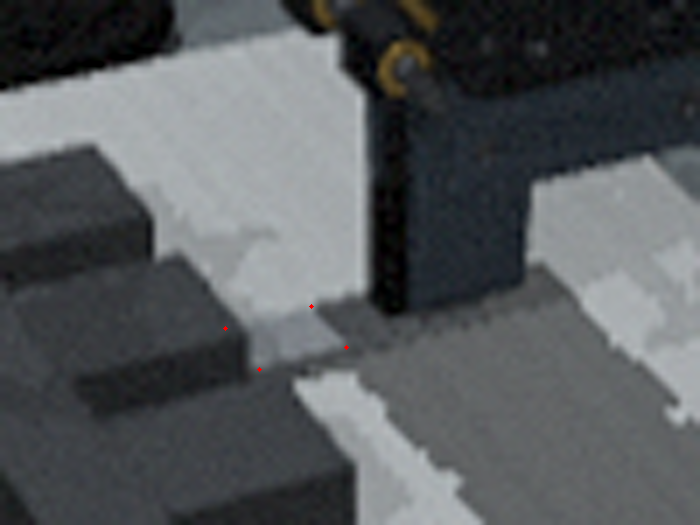

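The tip is about 7 mm before the gap2 mouth and centred. Entering gently.

drive_tool([
  [[-0.003,-0.0001,0],[0,0,0]],
  [[-0.003,-0.0001,0],[0,0,0]],
  [[-0.003,-0.0001,0],[0,0,0]],
  [[-0.003,-0.0001,0],[0,0,0]],
  [[-0.003,-0.0001,0],[0,0,0]],
  [[-0.003,0,0],[0,0,0]],
  [[0,0,0],[0,0,0]],
  [[0,0,0],[0,0,0]],
  [[0,0,0],[0,0,0]],
  [[0,0,0],[0,0,0]],
])

```text
time_s: 7.95
ee_pos: [570.2, -1.8, 41.0]
ee_rot: [180.0, -0.0, 91.6]
force: [-0.4, 0.1, -1.9]
gripper_width: 14.2
```

drive_tool([
  [[-0.001,0,0],[0,0,0]],
  [[-0.001,0,0],[0,0,0]],
  [[-0.001,0,0],[0,0,0]],
  [[-0.001,-0.0001,0],[0,0,0]],
  [[-0.001,0,0],[0,0,0]],
  [[-0.001,0,0],[0,0,0]],
  [[-0.001,0,0],[0,0,0]],
  [[-0.001,-0.0001,0],[0,0,0]],
  [[0,0,0],[0,0,0]],
  [[0,0,0],[0,0,0]],
])

```text
time_s: 8.78
ee_pos: [562.8, -2.0, 41.3]
ee_rot: [179.9, -0.0, 91.6]
force: [3.1, -0.3, -2.2]
gripper_width: 13.9
```

drive_tool([
  [[-0.001,0,0],[0,0,0]],
  [[-0.001,0,0],[0,0,0]],
  [[-0.001,0,0],[0,0,0]],
  [[0,0,0],[0,0,0]],
  [[0,0,0],[0,0,0]],
  [[0,0,0],[0,0,0]],
  [[0,0,0],[0,0,0]],
  [[0,0,0],[0,0,0]],
  [[0,0,0],[0,0,0]],
  [[0,0,0],[0,0,0]],
])

```text
time_s: 9.62
ee_pos: [560.3, -2.0, 41.4]
ee_rot: [179.8, 0.0, 91.6]
force: [5.8, -0.7, -2.1]
gripper_width: 14.1
```

Gap2 jams: the force rises about 1 N per mm to 5.8 N. Backing out and moving to gap3.

drive_tool([
  [[0.005,0.00014,0],[0,0,0]],
  [[0.005,0.00014,0],[0,0,0]],
  [[0.005,0.00014,0],[0,0,0]],
  [[0.005,0.00014,0],[0,0,0]],
  [[0.005,0.00014,0],[0,0,0]],
  [[0.005,0.00014,0],[0,0,0]],
  [[0.005,0.00014,0],[0,0,0]],
  [[0.005,0.00014,0],[0,0,0]],
  [[0.005,0.00014,0],[0,0,0]],
  [[0,0,0],[0,0,0]],
])

```text
time_s: 10.45
ee_pos: [605.3, -0.7, 41.0]
ee_rot: [179.9, -0.0, 91.6]
force: [-0.1, 0.6, -1.8]
gripper_width: 14.2
```

drive_tool([
  [[-0.0002,0.0078,0],[0,0,0]],
  [[-0.0002,0.0078,0],[0,0,0]],
  [[-0.0002,0.0078,0],[0,0,0]],
  [[-0.0002,0.0078,0],[0,0,0]],
  [[-0.0002,0.0078,0],[0,0,0]],
  [[-0.0002,0.0078,0],[0,0,0]],
  [[-0.0002,0.0078,0],[0,0,0]],
  [[-0.0002,0.0078,0],[0,0,0]],
  [[-0.0002,0.0076,0],[0,0,0]],
  [[0,0,0],[0,0,0]],
])

```text
time_s: 11.28
ee_pos: [602.1, 70.9, 41.0]
ee_rot: [180.0, -0.0, 91.7]
force: [0.1, 1.1, -1.5]
gripper_width: 13.6
```

```bash
cat > look.py <<'E'
from h import *
import sys
n,gy=sys.argv[1],float(sys.argv[2])
im=env.grab_frame("side")[:,:,::-1]
s=env.state(); print(s["ee_pos"],s["ee_rot"],s["force"],s["gripper_width"])
a=np.radians(1.6); c,sn=np.cos(a),np.sin(a)
d=s["ee_pos"][:2]-[514.5,-3.5]; sx,sy=c*d[0]+sn*d[1],-sn*d[0]+c*d[1]; print("stand TCP",sx,sy,"tip",sx-66)
def S(x,y,z): return (514.5+c*x-sn*y,-3.5+sn*x+c*y,30+z)
k=7; u,v=proj("side",S(30,gy,6)); x0,y0=int(u-50),int(v-45)
im=cv2.resize(im[y0:y0+80,x0:x0+100],None,fx=k,fy=k,interpolation=cv2.INTER_CUBIC)
for x in(sx-66,sx-36):
  for y in(-12,12):
      u,v=proj("side",S(x,gy+y,6)); cv2.circle(im,(int((u-x0+.5)*k),int((v-y0+.5)*k)),2,(0,0,255),-1)
cv2.imwrite(f"pics/{n}.png",im)
E
python3 look.py c5 70
```

```text
[602.15667659  70.09222483  40.95718592] [-1.79999701e+02 -1.85747445e-03  9.16867527e+01] [ 0.15889509  0.31401708 -0.87979036] 14.35856498119251
stand TCP 89.6773160890926 71.11601427275457 tip 23.6773160890926
```

View pics/c5.png

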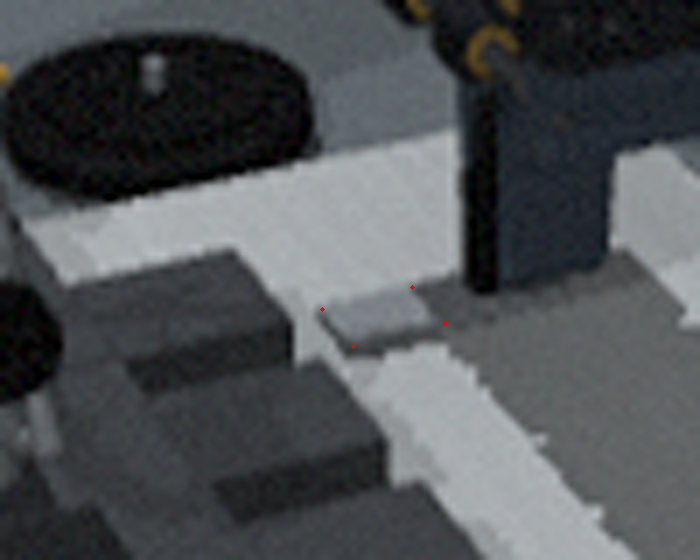

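The blade is lined up with gap3, about 1 mm too far in +y. I'm correcting that and moving in.

drive_tool([
  [[0,-0.0012,0],[0,0,-0.0015]],
  [[-0.004,-0.00012,0],[0,0,0]],
  [[-0.004,-0.00012,0],[0,0,0]],
  [[-0.004,-0.00012,0],[0,0,0]],
  [[-0.004,-0.00012,0],[0,0,0]],
  [[-0.003,-0.0001,0],[0,0,0]],
  [[-0.003,-0.0001,0],[0,0,0]],
  [[-0.003,-0.0001,0],[0,0,0]],
  [[-0.003,-0.0001,0],[0,0,0]],
  [[0,0,0],[0,0,0]],
])

```text
time_s: 12.17
ee_pos: [573.4, 67.2, 41.0]
ee_rot: [-180.0, -0.0, 91.5]
force: [-0.4, 0.1, -0.9]
gripper_width: 13.8
```

drive_tool([
  [[-0.002,-0.0001,0],[0,0,0]],
  [[-0.002,0,0],[0,0,0]],
  [[-0.001,0,0],[0,0,0]],
  [[-0.001,-0.0001,0],[0,0,0]],
  [[-0.001,0,0],[0,0,0]],
  [[-0.001,0,0],[0,0,0]],
  [[0,0,0],[0,0,0]],
  [[0,0,0],[0,0,0]],
  [[0,0,0],[0,0,0]],
  [[0,0,0],[0,0,0]],
])

```text
time_s: 13.0
ee_pos: [566.3, 67.0, 41.0]
ee_rot: [180.0, -0.0, 91.5]
force: [0.5, 0.3, -1.2]
gripper_width: 14.0
```

drive_tool([
  [[-0.001,0,0],[0,0,0]],
  [[-0.001,0,0],[0,0,0]],
  [[-0.001,-0.0001,0],[0,0,0]],
  [[-0.001,0,0],[0,0,0]],
  [[-0.001,0,0],[0,0,0]],
  [[-0.001,-0.0001,0],[0,0,0]],
  [[-0.001,0,0],[0,0,0]],
  [[0,0,0],[0,0,0]],
  [[0,0,0],[0,0,0]],
  [[0,0,0],[0,0,0]],
])

```text
time_s: 13.83
ee_pos: [560.0, 66.9, 41.3]
ee_rot: [179.9, -0.0, 91.5]
force: [3.1, 0.1, -1.9]
gripper_width: 13.9
```

drive_tool([
  [[-0.001,0,0],[0,0,0]],
  [[-0.001,0,0],[0,0,0]],
  [[-0.001,0,0],[0,0,0]],
  [[0,0,0],[0,0,0]],
  [[0,0,0],[0,0,0]],
  [[0,0,0],[0,0,0]],
  [[0,0,0],[0,0,0]],
  [[0,0,0],[0,0,0]],
  [[0,0,0],[0,0,0]],
  [[0,0,0],[0,0,0]],
])

```text
time_s: 14.67
ee_pos: [557.7, 66.8, 41.5]
ee_rot: [179.8, -0.0, 91.5]
force: [6.9, 0.5, -0.5]
gripper_width: 14.1
```

Gap3 jams the same way, reaching 6.9 N. Backing out and going to gap1.

drive_tool([
  [[0.005,0.00014,0],[0,0,0]],
  [[0.005,0.00014,0],[0,0,0]],
  [[0.005,0.00014,0],[0,0,0]],
  [[0.005,0.00014,0],[0,0,0]],
  [[0.005,0.00014,0],[0,0,0]],
  [[0.005,0.00014,0],[0,0,0]],
  [[0.005,0.00014,0],[0,0,0]],
  [[0.005,0.00014,0],[0,0,0]],
  [[0.005,0.00014,0],[0,0,0.0015]],
  [[0,0,0],[0,0,0]],
])

```text
time_s: 15.5
ee_pos: [602.5, 68.1, 41.0]
ee_rot: [179.9, -0.0, 91.6]
force: [0.4, 1.1, -1.9]
gripper_width: 14.0
```

drive_tool([
  [[0.0003,-0.01,0],[0,0,0]],
  [[0.0004,-0.0135,0],[0,0,0]],
  [[0.0004,-0.0135,0],[0,0,0]],
  [[0.0004,-0.0135,0],[0,0,0]],
  [[0.0004,-0.0135,0],[0,0,0]],
  [[0.0004,-0.0135,0],[0,0,0]],
  [[0.0004,-0.0135,0],[0,0,0]],
  [[0.0004,-0.0135,0],[0,0,0]],
  [[0.0004,-0.0135,0],[0,0,0]],
  [[0.0004,-0.0135,0],[0,0,0]],
])

```text
time_s: 16.33
ee_pos: [605.1, -64.9, 41.0]
ee_rot: [-180.0, -0.0, 91.6]
force: [-0.6, -0.1, -2.2]
gripper_width: 13.9
```

drive_tool([
  [[0,-0.0075,0],[0,0,0]],
  [[0,0,0],[0,0,0]],
  [[0,0,0],[0,0,0]],
  [[0,0,0],[0,0,0]],
  [[0,0,0],[0,0,0]],
  [[0,0,0],[0,0,0]],
  [[0,0,0],[0,0,0]],
  [[0,0,0],[0,0,0]],
  [[0,0,0],[0,0,0]],
  [[0,0,0],[0,0,0]],
])

```text
time_s: 17.17
ee_pos: [605.1, -70.8, 41.0]
ee_rot: [180.0, -0.0, 91.6]
force: [-0.3, 0.2, -0.8]
gripper_width: 14.1
```

```bash
python3 look.py c6 -70
```

```text
[605.10698184 -70.83197723  40.97405983] [ 1.79999550e+02 -4.79418044e-03  9.16262636e+01] [-0.00309472  0.26038268 -0.53886508] 14.074476544891137
stand TCP 88.69163639381686 -69.83562091799958 tip 22.691636393816864
```

View pics/c6.png

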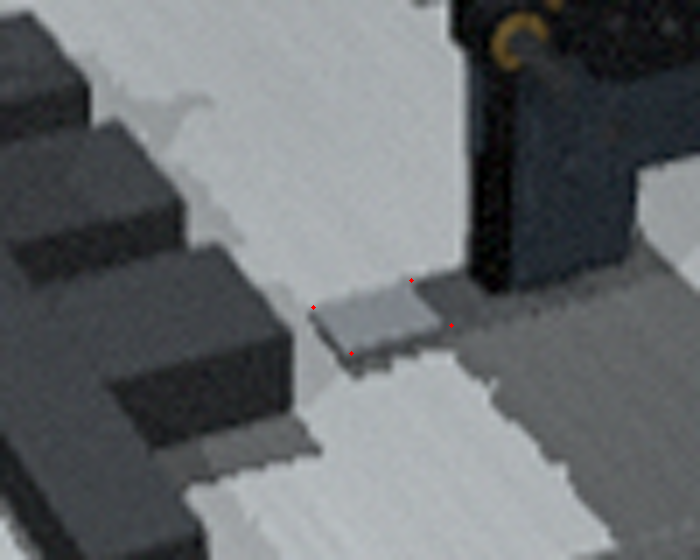

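The blade is aligned with gap1. Moving in.

drive_tool([
  [[-0.005,-0.00014,0],[0,0,0]],
  [[-0.005,-0.00014,0],[0,0,0]],
  [[-0.004,-0.00011,0],[0,0,0]],
  [[-0.004,-0.00011,0],[0,0,0]],
  [[-0.004,-0.00011,0],[0,0,0]],
  [[-0.004,-0.00011,0],[0,0,0]],
  [[-0.004,-0.00011,0],[0,0,0]],
  [[-0.004,-0.00011,0],[0,0,0]],
  [[0,0,0],[0,0,0]],
  [[0,0,0],[0,0,0]],
])

```text
time_s: 18.05
ee_pos: [571.0, -71.9, 41.1]
ee_rot: [180.0, -0.0, 91.6]
force: [0.1, 0.3, -2.2]
gripper_width: 14.2
```

drive_tool([
  [[-0.0012,0,0],[0,0,0]],
  [[-0.0012,0,0],[0,0,0]],
  [[-0.0012,-0.0001,0],[0,0,0]],
  [[-0.0012,0,0],[0,0,0]],
  [[-0.0012,0,0],[0,0,0]],
  [[-0.0012,-0.0001,0],[0,0,0]],
  [[-0.0012,0,0],[0,0,0]],
  [[-0.0012,-0.0001,0],[0,0,0]],
  [[0,0,0],[0,0,0]],
  [[0,0,0],[0,0,0]],
])

```text
time_s: 18.88
ee_pos: [561.5, -72.2, 41.0]
ee_rot: [180.0, -0.0, 91.6]
force: [-0.5, 0.1, -0.1]
gripper_width: 14.3
```

No force at about 21 mm deep, so gap1 is free. I'll continue in.

drive_tool([
  [[-0.0025,-0.0001,0],[0,0,0]],
  [[-0.0025,-0.0001,0],[0,0,0]],
  [[-0.0025,0,0],[0,0,0]],
  [[-0.0025,-0.0001,0],[0,0,0]],
  [[-0.0025,-0.0001,0],[0,0,0]],
  [[-0.0025,0,0],[0,0,0]],
  [[-0.0025,-0.0001,0],[0,0,0]],
  [[0,0,0],[0,0,0]],
  [[0,0,0],[0,0,0]],
  [[0,0,0],[0,0,0]],
])

```text
time_s: 19.72
ee_pos: [544.1, -72.7, 41.0]
ee_rot: [180.0, -0.0, 91.6]
force: [0.7, -0.7, -1.0]
gripper_width: 14.0
```

```bash
python3 look.py c7 -70
```

```text
[544.20630247 -72.69417427  41.03261376] [ 1.79979172e+02 -2.82622345e-03  9.16140482e+01] [ 0.17362779 -0.56548111 -1.86140059] 14.063324296793871
stand TCP 27.762705693983293 -69.99664514882839 tip -38.23729430601671
```

View pics/c7.png

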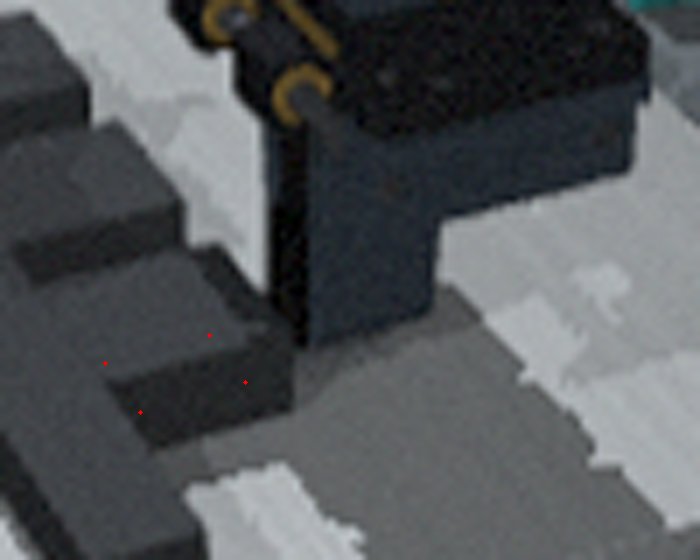

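drive_tool([
  [[-0.001,0,0],[0,0,0]],
  [[-0.001,0,0],[0,0,0]],
  [[-0.001,-0.0001,0],[0,0,0]],
  [[-0.001,0,0],[0,0,0]],
  [[-0.0005,0,0],[0,0,0]],
  [[0,0,0],[0,0,0]],
  [[0,0,0],[0,0,0]],
  [[0,0,0],[0,0,0]],
  [[0,0,0],[0,0,0]],
  [[0,0,0],[0,0,0]],
])

```text
time_s: 20.6
ee_pos: [539.5, -72.8, 40.9]
ee_rot: [-180.0, -0.0, 91.6]
force: [0.0, 0.2, -1.5]
gripper_width: 13.9
```

drive_tool([
  [[-0.0005,0,0],[0,0,0]],
  [[0,0,0],[0,0,0]],
  [[-0.0005,0,0],[0,0,0]],
  [[0,0,0],[0,0,0]],
  [[-0.0003,0,0],[0,0,0]],
  [[0,0,0],[0,0,0]],
  [[0,0,0],[0,0,0]],
  [[0,0,0],[0,0,0]],
  [[0,0,0],[0,0,0]],
  [[0,0,0],[0,0,0]],
])

```text
time_s: 21.43
ee_pos: [539.2, -72.8, 41.2]
ee_rot: [179.9, 0.0, 91.6]
force: [6.2, 0.9, -3.9]
gripper_width: 13.8
```

Contact force rises to 6 N at TCP stand x≈22.7 mm, where the grip should meet the foot with a 7–8 mm offset. I'll ease the push, lower the blade to the shelf and release.

drive_tool([
  [[0.0005,0,0],[0,0,0]],
  [[0,0,-0.0005],[0,0,0]],
  [[0,0,-0.0005],[0,0,0]],
  [[0,0,-0.0003],[0,0,0]],
  [[0,0,0],[0,0,0]],
  [[0,0,0],[0,0,0]],
  [[0,0,0],[0,0,0]],
  [[0,0,0],[0,0,0]],
  [[0,0,0],[0,0,0]],
  [[0,0,0],[0,0,0]],
])

```text
time_s: 22.27
ee_pos: [539.3, -72.9, 40.0]
ee_rot: [179.9, 0.0, 91.6]
force: [5.3, 1.0, 2.2]
gripper_width: 13.8
```

drive_tool([
  [[0,0,0],[0,0,0]],
  [[0,0,0],[0,0,0]],
  [[0,0,0],[0,0,0]],
  [[0,0,0],[0,0,0]],
  [[0,0,0],[0,0,0]],
  [[0,0,0],[0,0,0]],
  [[0,0,0],[0,0,0]],
  [[0,0,0],[0,0,0]],
  [[0,0,0],[0,0,0]],
  [[0,0,0],[0,0,0]],
], claw=0.6)

```text
time_s: 23.1
ee_pos: [538.7, -72.7, 39.7]
ee_rot: [-180.0, -0.0, 91.6]
force: [-0.1, 0.6, 0.3]
gripper_width: 54.8
```

```bash
python3 look.py c8 -70
```

```text
[538.67378202 -72.78904821  39.68762792] [-1.79997451e+02 -5.12245945e-03  9.16134888e+01] [0.22038158 0.3100738  0.35640306] 54.45885895758712
stand TCP 22.229693256029087 -69.93700506317364 tip -43.77030674397091
```

View pics/c8.png

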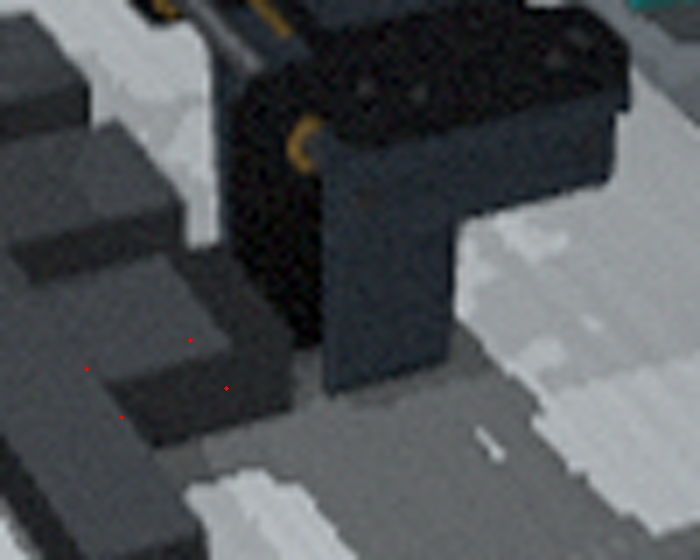

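Released. Lifting straight up, then away so the cameras can see.

drive_tool([
  [[0,0,0.006],[0,0,0]],
  [[0,0,0.01],[0,0,0]],
  [[0,0,0.014],[0,0,0]],
  [[0,0,0.016],[0,0,0]],
  [[0,0,0.016],[0,0,0]],
  [[0,0,0.02],[0,0,0]],
  [[0,0,0.02],[0,0,0]],
  [[0,0,0.02],[0,0,0]],
  [[0,0,0.02],[0,0,0]],
  [[0,0,0.02],[0,0,0]],
])

```text
time_s: 23.98
ee_pos: [538.6, -72.7, 203.9]
ee_rot: [179.9, 0.0, 91.6]
force: [-0.2, 0.3, 0.0]
gripper_width: 54.4
```

drive_tool([
  [[0,0.02,0],[0,0,0]],
  [[0,0.03,0],[0,0,0]],
  [[0,0.03,0],[0,0,0]],
  [[0,0.03,0],[0,0,0]],
  [[0,0.03,0],[0,0,0]],
  [[0,0.03,0],[0,0,0]],
  [[0,0.03,0],[0,0,0]],
  [[0,0.03,0],[0,0,0]],
  [[0,0.03,0],[0,0,0]],
  [[0,0.02,0],[0,0,0]],
])

```text
time_s: 24.82
ee_pos: [538.5, 209.9, 202.9]
ee_rot: [179.9, -0.1, 91.7]
force: [0.3, 0.2, 0.3]
gripper_width: 54.7
```

```bash
python3 look.py c9 -70
python3 - <<'E'
from h import *
im=env.grab_frame("top")[:,:,::-1]; cv2.imwrite("pics/top9.png",im); cv2.imwrite("pics/top9c.png",cv2.resize(im[190:270,280:380],None,fx=7,fy=7,interpolation=2))
E
```

```text
[538.62128384 212.6842063  202.73988817] [179.90285199  -0.23380128  91.78639016] [0.50378514 3.08484503 0.47119612] 54.97735163045266
stand TCP 30.14809662052309 215.426413559677 tip -35.85190337947691
```

View pics/c9.png

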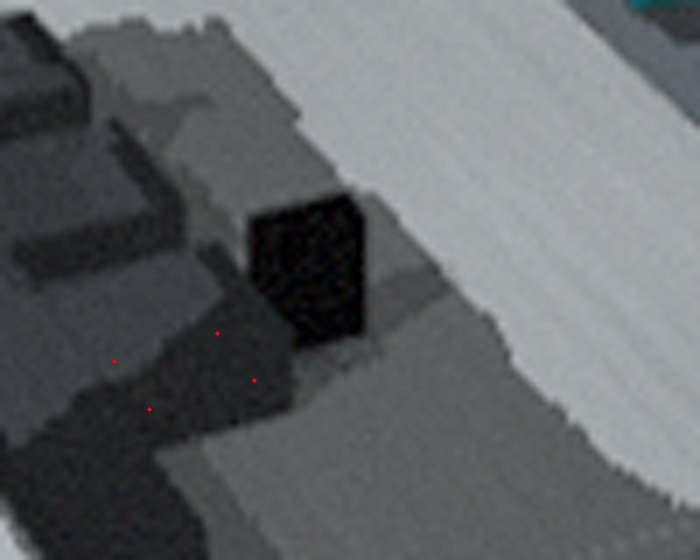

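View pics/top9c.png

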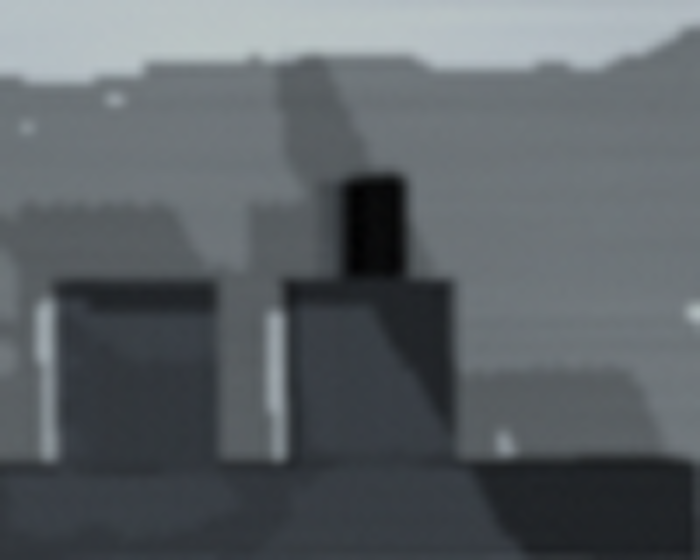

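View pics/top9.png

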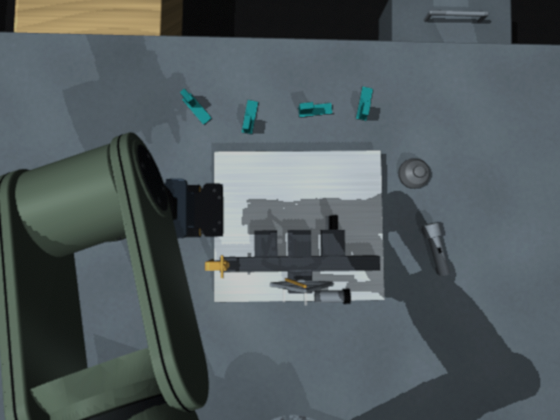

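Run:
```python
from h import *
g=cv2.cvtColor(cv2.imread("pics/top9.png"),6).astype(int)
a=np.radians(1.6); R=np.array([[np.cos(a),np.sin(a)],[-np.sin(a),np.cos(a)]])
print(g[211:234,333], g[211:234,342]); 
m=(g<22).astype(np.uint8); m[:205]=0;m[228:]=0;m[:,:322]=0;m[:,345:]=0
r=cv2.minAreaRect(cv2.findNonZero(m)); print(r)
for row,z in((214.5,75),(229,75),(229.7,56)):
    P=onz("top",333.3,row,z)[:2]; print(row,z,(R@(P-[514.5,-3.5])).round(1))
s=cv2.imread("pics/side0.png")
i=env.grab_frame("side")[:,:,::-1]; cv2.imwrite("pics/side9.png",i)
t0=cv2.imread("pics/top0.png");t9=cv2.imread("pics/top9.png")
for n,(u,v,q) in dict(star=(172,213,22),weight=(414,173,14),torch=(437,248,20)).items():
    A=t0[v-q:v+q,u-q:u+q];Bq=t9[v-q-5:v+q+5,u-q-5:u+q+5]; k=cv2.matchTemplate(Bq,A,5); print(n,cv2.minMaxLoc(k)[1],np.subtract(cv2.minMaxLoc(k)[3],5))
```

```text
[112 109 102  80  38  12   9  11  12  10  10  12  11  11  10  10  11  12
  23  35  36  37  42] [114 113 114 115 114 115 114 114 115 114 113 114 114 114 114 113 110 106
  89  50  33  34  35]
((333.0, 221.5), (11.0, 6.0), 90.0)
214.5 75 [ 29.8 -69.4]
229 75 [  0.3 -68.8]
229.7 56 [ -1.2 -71.7]
star 0.2797609865665436 [-5  5]
weight 0.998960018157959 [0 0]
torch 0.5524271130561829 [ 0 -1]
```

View pics/side9.png

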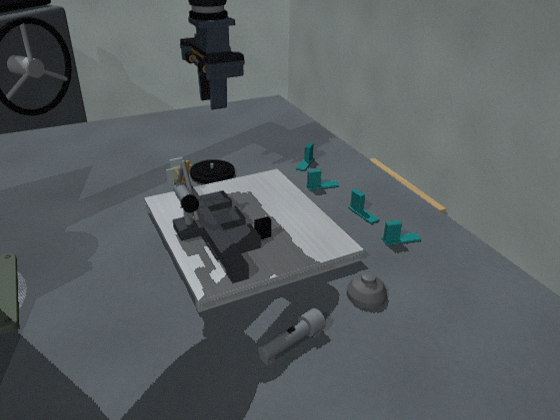

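Run:
```python
from h import *
s=env.state(); print(s["time_s"],s["ee_pos"],s["force"],abs(s["qvel"]).max())
a=cv2.imread("pics/side0.png");b=cv2.imread("pics/side9.png")
u,v,q=213,170,22
k=cv2.matchTemplate(b[v-18:v+18,u-30:u+30],a[v-12:v+12,u-24:u+24],5);print(cv2.minMaxLoc(k))
```

```text
24.9667 [538.53548166 208.28746349 202.44391142] [-0.42616104 -0.23092921 -0.62773314] 2.153309377518259
(0.115880586206913, 0.9822368025779724, (12, 12), (6, 6))
```

The star finder (212,171), chart weight (368,291) and flashlight (294,336) are where they were. The blade's grip (263,227) is up against the gap1 foot. The arm is clear of everything, so I'm handing the job in.

Run:
```python
from workcell import env
print(env.job_done(), env.state()["time_s"])
```

```text
the job is handed in; nothing more can be done
the job is handed in; nothing more can be done
```

The feeler blade is in gap1 (the foot at y = -70 mm), the gap with no packing. It is released, with its grip against the foot, and I handed the job in at about 25 s.

- **Search:** I tried gap2 first, then gap3. Both jammed about 15 mm in, with the force rising about 1 N per mm to 5.8 N and 6.9 N, and I backed out each time. Gap1 took the blade freely until the grip met the foot at about 6 N.
- **Blade position:** in the last top picture the grip runs from 0.3 to 29.8 mm ahead of the foot, centred at y ≈ -69 mm. That puts the tip about 45 mm in.
- **Other objects:** the weight matches its first top picture exactly, and the star finder its first side picture. The flashlight matched only weakly (0.55, at most 1 px off) because the arm's shadow lay on it, but in the side picture it looks where it was.
- **Checks that disagreed:** the top-view template check of the star finder failed because the arm blocked it, so I used the side view instead. An early side-view reading put the tip about 4 mm off sideways; an enlarged overlay and the top view showed the blade centred, and I went with those.

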